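# Fetch the lock cylinder from behind two queued padlocks

### The job

In one groove of the wooden slotted stand two padlocks wait in front of a brass lock cylinder that is needed now. Lift both padlocks out and stand them on the cork pad, then take the cylinder from behind them and stand it upright in the middle of the round steel bench block. Then put each padlock back upright in the very spot in the groove where it stood, so that the queue keeps its order, and leave everything else on the bench as it is.

Things in the scene. Friction and masses are not known exactly. Their poses are not given: they have to be found in the camera images.
- padlock_wide_center (a point): Laminated steel padlock, wide body, short shackle, upright. Body 46 (x) x 28 (y) x 44 mm high, overall height 84. Shackle: 9 mm round bar, an arch in the x-z plane, 37 mm wide, rising 40 mm above the body; best lifted by it, pinched across y. Point: centre line, 42 mm above the underside. About 0.3 kg. Starts in the cylinder's groove, x along the groove, next to the cylinder or one place in front.
- padlock_long_center (a point): Laminated steel padlock, narrow body, long shackle, upright. Body 38 (x) x 24 (y) x 36 mm high, overall height 96. Shackle: 8 mm round bar, an arch in the x-z plane, 33 mm wide, rising 60 mm above the body; best lifted by it, pinched across y. Point: centre line, 48 mm above the underside. About 0.2 kg. Starts in the same groove as the wide padlock, x along the groove.
- cylinder_center (a point): The wanted brass lock cylinder: round, 32 mm in diameter, 34 mm high, keyway in its top, upright in the groove behind both padlocks (farther from the robot), 5 to 10 mm from the nearer one. Point: its centre, 17 mm above the underside. About 0.16 kg. Groove walls are about 5 mm from its sides and 2 mm higher, so grip it along the groove, one finger before and one behind.
- stand: Wooden stand fixed on the bench, 170 mm long (x, away from the robot) x 320 wide (y) x 48 high; origin at the centre of its underside. Six grooves along x, open at both ends and the top, 42 mm wide, 36 deep (floor 12 mm above the origin), at y = -125, -75, -25, 25, 75, 125 mm. Cylinders and bushing stand near x = 55, padlocks near x = 11 and -47 mm.
- pad_top (a point): Centre of the top face of the flat cork pad fixed on the rubber mat, the side area: 210 mm (its x) x 130 mm (its y), 4 mm thick; z up. It lies to the left or right of the stand.
- block_top (a point): Centre of the flat top of the round steel bench block, 76 mm in diameter and 38 mm high, fixed on the mat on the other side of the stand from the cork pad; z up. Small drilled holes are in its top.
- spare_cylinder_center (a point): Another brass cylinder just like the wanted one, alone in its groove with no padlocks before it; its centre. Leave alone.
- bushing_center (a point): Flanged bronze bushing, a tube 24 mm in diameter and 26 mm high with a 34 mm flange at the foot, alone in a groove; its centre. Leave alone.
- follower_center (a point): Blue anodised plug follower, a rod 13 mm in diameter and 110 mm long, lying along a groove of the stand; its centre. Leave alone.
- hex_key_mid (a point): Chrome L-shaped hex key, 8 mm thick, 100 mm long (its y) with a 30 mm foot, lying flat on the mat about 85 mm from the middle of the bench block, on the robot's side of it; the middle of the long arm. Leave alone.
Mind the look-alikes: they are no part of the job. Leave any green or red look-alike of the part that bears padlock_wide_center alone.

How it is judged:
By the outcome, as a careful person would: the job done as asked, in the order asked, and still so for the second after the job is handed in, with the robot touching nothing.
It also fails if it takes over 122 s, if anything falls off the work surface, if the arm or the gripper's body presses on something with over 40 N, if the wrist force passes 120 N, or if a joint passes its speed limit or range.

### The arm

A 6-joint arm with a two-finger parallel gripper is mounted at the origin on the work surface. World frame = base frame: x ahead of the robot, y to its left, z up, the work surface at z = 0. Lengths are in m, angles in rad, forces in N, time in s.
With the tool pointing down it reaches from about 0.35 to 0.775 m from the base axis. Payload 7.3 kg.
Tool frame: the origin (TCP) lies at the very end of the fingers, on their centre line; the grasp point (between the pads) lies 19 mm behind it; z points along the fingers, y is the line along which they close (so a half turn about z gives the same grasp; the last joint's range is limited). The gripper opens to 92 mm and grips with 3 to 60 N. Pads are 19 mm wide; open, the fingers measure 130 mm over their backs; the gripper's body (75 mm by 190 mm) begins 47 mm behind the grasp point.
Start: joints at [-1.268, 0.342, 1.524, -0, 1.275, -0.146], TCP at [0.228, -0.473, 0.188] pointing down, gripper open.
Joint ranges: [-2.53, 2.53], [-0.77, 2.02], [0.04, 2.7], [-1, 4.14], [0.28, 2.66], [-3.11, 3.11]. Speed limits (rad/s): [2.57, 2.57, 3.14, 3.14, 3.14, 3.14].

### API

Orientations are given as [roll, pitch, yaw] about the fixed x, y, z axes, in that order (R = Rz(yaw) Ry(pitch) Rx(roll)).
In Python, from cell import robot gives the robot as it stands.
- The arm moves only by the tool apply_moves, never from a script. Its argument "motion" is text: rows parted by semicolons, each of 7 numbers parted by spaces: the opening in per cent of the stroke, from 0 (shut) to 100 (fully open), then the shift along the tool's x, y, z in cm, then the turn, a rotation vector about the tool's x, y, z in rad. A call has 1 to 20 rows; each row shifts and turns the commanded pose from where the row before left it, along the tool's axes as they then stand; what a row does not reach is not made up. A row lasts 1/8 s, in which the tool goes at most 62.5 mm and 10.7 degrees, less where a joint would pass 70% of its speed; a pose out of reach is approached as far as the arm can. A call with a gripper value outside its range is refused whole. The fingers move at their own pace and stop on an object; "force" is the grip in N (left out, the last holds). Time passes only in rows, so rows that do not move let the fingers close. It gives the time, the measured TCP pose, the force, the opening and the grip force at its end, in the units of the state.
- robot.observe(): the state, without advancing time (a new reading comes with each control period).
- robot.read_camera(name): name is "side" or "top" or "wrist"; returns a dict with "img" (400x640x3 uint8, red, green, blue), "fovy" (degrees; the focal length in pixels is half the picture's height over the tangent of half this angle, whatever the lens; pixels are square), "cx", "cy" (the principal point, pixels), "R" (3x3) and "t" (3): a world point X has camera coordinates R X + t; the wrist camera has in their place "hand_eye" (4x4, takes a point from camera to tool coordinates, whose origin is the TCP and whose axes are the flange's). Camera axes: x right, y down, z forward; pixel columns grow to the right and rows downward; lengths in m; the calibration is good to about 2 mm. A picture is of the moment at which its call begins: read the wrist's pose just before it. There is no depth.
- robot.hand_in(): hands the job in; it is judged then, once.
Trained networks look in a picture, given as the dict that the camera call returned (one of the last four; its "shot" number tells which), for a name from the list of things; names that differ only in an ending like _2 or _b are one class to them, and where a whole thing is asked for, a point or a joint stands for the part that bears it (a point fixed in the world has none). Each returns a list of dicts, best first, with "score" (0 to 1); they miss things now and then, are a little off and sometimes report something else, mostly with a low value. They report only what shows in the picture. A call takes as long as a camera call. They do not tell look-alikes from the thing itself.
- robot.search_frame(target, picture): "centre" ([x, y, z] in m, in world coordinates, good to about 4 mm: the middle of the surface that is visible of it).
- robot.trace(target, picture): "pixels" (400x640 bool, what is visible of it).
The state is a dict: "time": time; "qpos": joint angles; "qvel": joint speeds; "joint_efforts": joint torques, N m; "tool_pos": TCP position; "tool_rot": TCP orientation; "contact_force": force on the tool from outside, world axes, zero at the start; "torque": the same for the moment, N m; "opening": finger opening in m; "grip_force": force on a finger pad.
Only numpy, scipy, OpenCV 4.12 (cv2) and the standard library are available. Lean on these libraries where they do the work, as an engineer would, in place of code of your own. Each camera call takes 0.05 s, during which the arm holds its last target. There are 200 camera calls.

## Working session

There is one attempt and no reset: what is moved stays moved. The work goes in short steps, Python scripts to look and compute and a tool call to move; the robot and the scene stay as the last step left them, time stands still between calls to the robot, and variables do not carry over. Pictures are saved under pics/ and viewed, at most 14 in all, crops included, and the job is handed in when it is done.

Besides the shell and the picture viewer there is one more tool, called after "Call:" by a JSON object that holds its "method" and its "body", one argument or row to a line. apply_moves: Moves the arm, as the interface text tells. Its arguments: {"type":"object","properties":{"motion":{"type":"string"},"force":{"type":"number"}},"required":["motion"]}

```bash
mkdir -p pics; cat > h.py <<'E'
import numpy as np, cv2
from cell import robot
def K(p): return p["img"].shape[0]/2/np.tan(np.radians(p["fovy"])/2)
def proj(p,X):
    c=p["R"]@np.array(X)+p["t"]; return K(p)*c[:2]/c[2]+[p["cx"],p["cy"]]
def ray(p,uv,z):
    d=np.array([(uv[0]-p["cx"])/K(p),(uv[1]-p["cy"])/K(p),1.]); R=np.array(p["R"]); o=-R.T@p["t"]; d=R.T@d
    return o+d*(z-o[2])/d[2]
def save(p,n,crop=None,s=1):
    im=p["img"][:,:,::-1]
    if crop: im=im[crop[1]:crop[3],crop[0]:crop[2]]
    cv2.imwrite("pics/"+n,cv2.resize(im,None,fx=s,fy=s,interpolation=cv2.INTER_CUBIC))
E
python3 - <<'E'
from h import *
s=robot.observe(); print(s)
for c in("top","side"):
    p=robot.read_camera(c); save(p,c+".png"); print(c,p["fovy"],p["cx"],p["cy"],np.round(p["R"],3).tolist(),np.round(p["t"],3))
    for n in("padlock_wide_center","padlock_long_center","cylinder_center","stand","pad_top","block_top","bushing_center","follower_center","hex_key_mid"):
        for d in robot.search_frame(n,p)[:4]: print(n,round(d["score"],2),np.round(d["centre"],3),proj(p,d["centre"]).round())
E
```

```text
{'time': 0.0, 'qpos': array([-1.26797608e+00,  3.42740435e-01,  1.52503393e+00,  5.64215839e-06,
        1.27537717e+00, -1.46000892e-01]), 'qvel': array([ 1.40669773e-03,  1.22289920e-06, -2.06326243e-03, -6.78164868e-04,
       -1.52968526e-04,  1.14756144e-03]), 'joint_efforts': array([-7.55896945e-04, -4.31244206e+01, -2.44226092e+01,  7.15351151e-02,
        5.58750762e-02, -1.20217610e-04]), 'tool_pos': array([ 0.22767994, -0.47254231,  0.18772991]), 'tool_rot': array([-3.14005115e+00, -2.32127389e-04,  4.48819312e-01]), 'contact_force': array([-1.02454003, -0.02730551, -0.41924321]), 'torque': array([-0.00154759, -0.02995675,  0.01311111]), 'grip_force': 0.0, 'opening': 0.09203864880471342}
top 48.66406418597297 313.925707949699 202.35409312015113 [[-0.013, -1.0, 0.014], [-0.998, 0.012, -0.065], [0.064, -0.015, -0.998]] [-0.027  0.537  1.206]
padlock_wide_center 0.68 [0.698 0.085 0.043] [270. 143.]
padlock_wide_center 0.62 [0.564 0.111 0.056] [260. 192.]
padlock_wide_center 0.59 [0.548 0.216 0.044] [221. 199.]
padlock_long_center 0.67 [0.501 0.12  0.051] [257. 216.]
cylinder_c
[... 532 characters left out ...]
83 1.196]
padlock_wide_center 0.67 [0.703 0.094 0.042] [243. 214.]
padlock_wide_center 0.59 [ 0.524 -0.354  0.044] [379. 143.]
padlock_wide_center 0.45 [ 0.522 -0.003  0.032] [319. 221.]
padlock_long_center 0.86 [0.497 0.121 0.05 ] [301. 252.]
cylinder_center 0.62 [0.604 0.12  0.046] [267. 235.]
stand 0.8 [ 0.526 -0.002  0.034] [317. 220.]
stand 0.15 [ 0.588 -0.036  0.034] [305. 203.]
pad_top 0.77 [0.542 0.373 0.006] [225. 329.]
block_top 0.9 [ 0.526 -0.351  0.041] [378. 145.]
bushing_center 0.64 [ 0.587 -0.037  0.035] [305. 202.]
bushing_center 0.34 [ 0.524 -0.003  0.032] [318. 220.]
follower_center 0.69 [0.555 0.069 0.025] [294. 235.]
follower_center 0.33 [ 0.587 -0.038  0.034] [306. 202.]
```

```bash
python3 - <<'E'
from h import *
p=robot.read_camera("top"); save(p,"topc.png",(120,110,480,260),2.2)
p=robot.read_camera("side"); save(p,"sidec.png",(190,120,430,340),2.5)
E
```

```text
(no output)
```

View pics/topc.png

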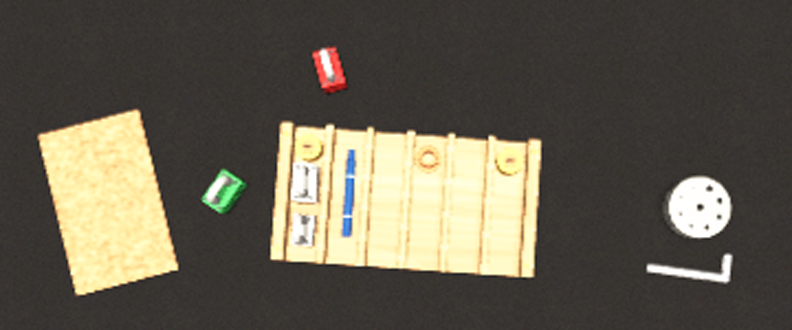

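View pics/sidec.png

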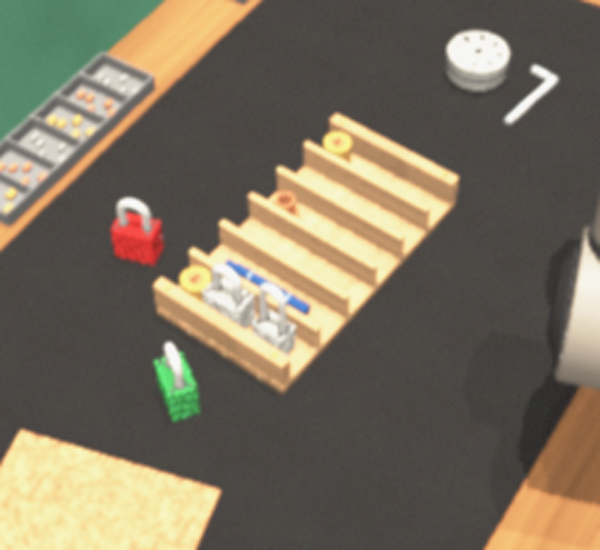

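The candidates for the wide padlock in the top view are steel at (260,192), red at (270,143) and green at (221,199). I choose the steel one in the groove. For the cylinder they are (260,178), behind the padlocks, and the spare at (351,183). I choose (260,178). The long padlock is at (257,216). I'll move above them for a close wrist look.

Call:
{"method": "apply_moves", "body": {
  "motion": "100 0 0 -2 0 0 0.133;100 0 0 -2 0 0 0.133;100 0 0 -2 0 0 0.133;100 0 0 -2 0 0 0.13;100 2.12 -5.04 0 0 0 0;100 2.12 -5.04 0 0 0 0;100 2.12 -5.04 0 0 0 0;100 2.12 -5.04 0 0 0 0;100 2.12 -5.04 0 0 0 0;100 2.12 -5.04 0 0 0 0;100 2.12 -5.04 0 0 0 0;100 2.12 -5.04 0 0 0 0;100 2.12 -5.04 0 0 0 0;100 2.12 -5.04 0 0 0 0;100 2.12 -5.04 0 0 0 0;100 2.12 -5.04 0 0 0 0;100 0 0 0 0 0 0;100 0 0 0 0 0 0"
}}

```text
time: 3.35
tool_pos: [0.5296, 0.1093, 0.2681]
tool_rot: [3.141, 0.001, -0.08]
contact_force: [-0.0, -0.3, -0.3]
opening: 0.0915
grip_force: 0.0
```

```bash
cat >> h.py <<'E'
from scipy.spatial.transform import Rotation as Ro
def wrist():
    s=robot.observe(); p=robot.read_camera("wrist"); H=np.array(p["hand_eye"])
    T=np.eye(4); T[:3,:3]=Ro.from_euler("xyz",s["tool_rot"]).as_matrix(); T[:3,3]=s["tool_pos"]
    W=np.linalg.inv(T@H); p["R"]=W[:3,:3]; p["t"]=W[:3,3]; return s,p
def go(X,yaw=None):
    s=robot.observe(); R=Ro.from_euler("xyz",s["tool_rot"]).as_matrix()
    print("t",round(s["time"],2),"tcp",s["tool_pos"].round(4),"rpy",s["tool_rot"].round(3),"shift cm",(100*R.T@(np.array(X)-s["tool_pos"])).round(2))
E
python3 - <<'E'
from h import *
s,p=wrist(); save(p,"w1.png"); print(s["time"],s["tool_pos"],s["tool_rot"],p["fovy"])
for n,z in(("padlock_wide_center",.07),("padlock_long_center",.07),("cylinder_center",.046),("stand",.048)):
    for d in robot.search_frame(n,p)[:3]: print(n,round(d["score"],2),np.round(d["centre"],4),proj(p,d["centre"]).round())
E
```

```text
3.35 [0.52955722 0.10929593 0.2681135 ] [ 3.14097006e+00  7.19181940e-04 -7.96240052e-02] 65.53406473695676
padlock_wide_center 0.97 [0.5564 0.2135 0.0477] [239. 155.]
padlock_wide_center 0.87 [0.702  0.0941 0.0448] [320.  27.]
padlock_wide_center 0.72 [0.5639 0.1195 0.0606] [308. 145.]
padlock_long_center 0.26 [ 0.5463 -0.0234  0.0175] [411. 146.]
cylinder_center 0.84 [0.6064 0.1143 0.051 ] [310. 110.]
cylinder_center 0.47 [0.5124 0.1205 0.0504] [311. 182.]
stand 0.9 [ 0.5471 -0.0271  0.0149] [413. 145.]
```

View pics/w1.png

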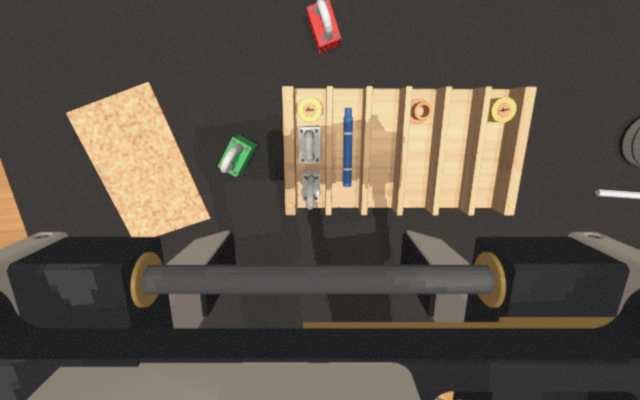

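The wrist view shows the cylinder at (310,110), the wide padlock at (310,145) and the long padlock at (312,188). Green is at (237,155) and red at (323,25), and both stay where they are. The stand is square to the image. Next is one close crop.

```bash
python3 - <<'E'
from h import *
s,p=wrist(); save(p,"w1c.png",(270,80,370,220),4.2)
for uv in((283,87),(535,88)): print(ray(p,uv,.048).round(4))
for n in("padlock_wide_center","padlock_long_center","cylinder_center"):
    m=robot.trace(n,p)
    for d in m[:3]:
        ys,xs=np.nonzero(d["pixels"]); print(n,d["score"],xs.min(),xs.max(),ys.min(),ys.max())
E
```

```text
[0.6375 0.1445 0.048 ]
[ 0.6104 -0.1723  0.048 ]
padlock_wide_center 0.87 296 320 124 163
padlock_wide_center 0.76 305 339 0 52
padlock_wide_center 0.64 218 254 136 175
padlock_long_center 0.71 301 318 170 208
cylinder_center 0.84 297 321 97 121
cylinder_center 0.28 595 639 189 198
```

View pics/w1c.png

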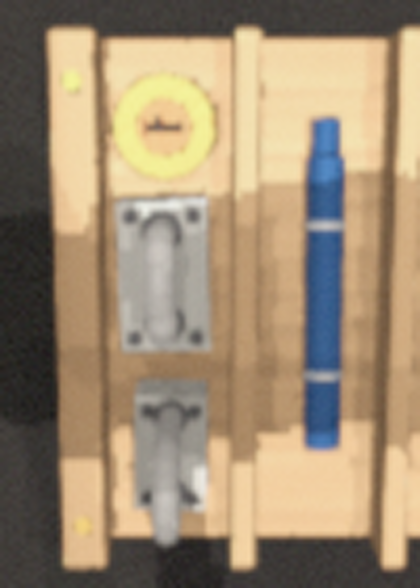

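```bash
python3 - <<'E'
from h import *
s,p=wrist()
for n,c,z in(("wide",(163.5,273.5),.056),("widearch",(162,272),.0915),("long",(171,451),.048),("longfront",(172,512),.048),("cyl",(164,126),.046)):
    print(n,ray(p,(270+c[0]/4.2,80+c[1]/4.2),z).round(4))
# stand frame: left-far corner from rays
a=ray(p,(283,87),.048);b=ray(p,(535,88),.048); d=(a-b)/np.linalg.norm(a-b); yaw=-np.arctan2(d[0],d[1]); print("yaw",yaw,np.linalg.norm(a-b))
o=(a+b)/2-.085*np.array([np.cos(yaw),np.sin(yaw),0]); ex=np.array([np.cos(yaw),np.sin(yaw),0]); ey=np.array([-np.sin(yaw),np.cos(yaw),0])
for x in(55,11,-47): print(x,(o+ex*x/1e3+ey*.125).round(4))
q=robot.read_camera("top")
print("red/green/blk/pad corners")
for uv in((38,134),(139,111),(178,268),(77,293)): print(ray(q,(120+uv[0]/2.2,110+uv[1]/2.2),.004).round(3))
print("block",ray(q,(120+699/2.2,110+207/2.2),.038).round(4))
E
```

```text
wide [0.5633 0.1186 0.056 ]
widearch [0.5671 0.1177 0.0915]
long [0.5052 0.1215 0.048 ]
longfront [0.4845 0.123  0.048 ]
cyl [0.6071 0.1149 0.046 ]
yaw -0.08459812721370605 0.31782689260495134
55 [0.6047 0.1139 0.048 ]
11 [0.5609 0.1176 0.048 ]
-47 [0.5031 0.1225 0.048 ]
red/green/blk/pad corners
[0.632 0.458 0.004]
[0.66  0.331 0.004]
[0.46  0.28  0.004]
[0.43  0.407 0.004]
block [ 0.5267 -0.3718  0.038 ]
```

Call:
{"method": "apply_moves", "body": {
  "motion": "60 -2.55 -1 4 0 0 0;60 0 0 5 0 0 0;60 0 0 5 0 0 0;60 0 0 3 0 0 0;60 0 0 1.6 0 0 0;60 0 0 0 0 0 0;0 0 0 0 0 0 0;0 0 0 0 0 0 0;0 0 0 0 0 0 0;0 0 0 0 0 0 0;0 0 0 0 0 0 0",
  "force": 30
}}

```text
time: 5.28
tool_pos: [0.5053, 0.1215, 0.0825]
tool_rot: [3.142, -0.0, -0.08]
contact_force: [-0.1, 0.4, 0.7]
opening: 0.0098
grip_force: 0.0
```

Call:
{"method": "apply_moves", "body": {
  "motion": "0 0 0 0 0 0 0;0 0 0 0 0 0 0;0 0 0 -1 0 0 0;0 0 0 -3 0 0 0;0 0 0 -4 0 0 0;0 0 0 -4 0 0 0;0 0 0 0 0 0 0"
}}

```text
time: 6.15
tool_pos: [0.5072, 0.1217, 0.2063]
tool_rot: [-3.14, -0.008, -0.08]
contact_force: [0.8, -0.3, -0.8]
opening: 0.0009
grip_force: 0.0
```

The fingers closed on nothing, so I'll look.

```bash
python3 - <<'E'
from h import *
s,p=wrist(); save(p,"w2.png"); print(p["t"], s["opening"])
q=robot.read_camera("side"); a=q["img"][130:330,190:430]; cv2.imwrite("pics/s2.png",cv2.resize(a[:,:,::-1],None,fx=2.5,fy=2.5))
for n in("padlock_long_center","padlock_wide_center"):
  for d in robot.search_frame(n,q)[:3]: print(n,d["score"],d["centre"].round(3) if hasattr(d["centre"],'round') else d["centre"])
E
```

```text
[0.16284021 0.4423819  0.5346818 ] 0.0009435316420235802
padlock_wide_center 0.89 [0.5572, 0.1239, 0.0604]
padlock_wide_center 0.79 [0.7014, 0.0946, 0.0432]
padlock_wide_center 0.72 [0.5447, 0.2293, 0.0482]
```

View pics/w2.png

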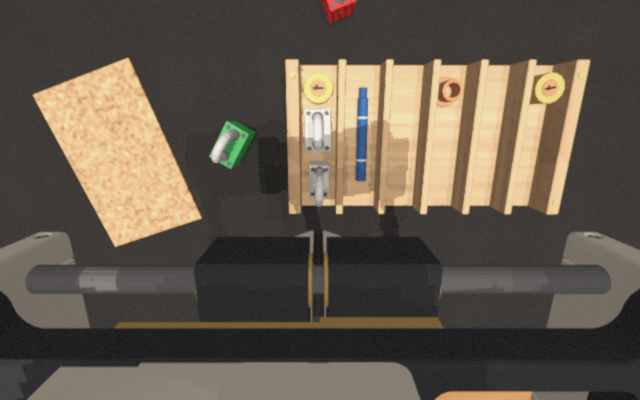

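View pics/s2.png

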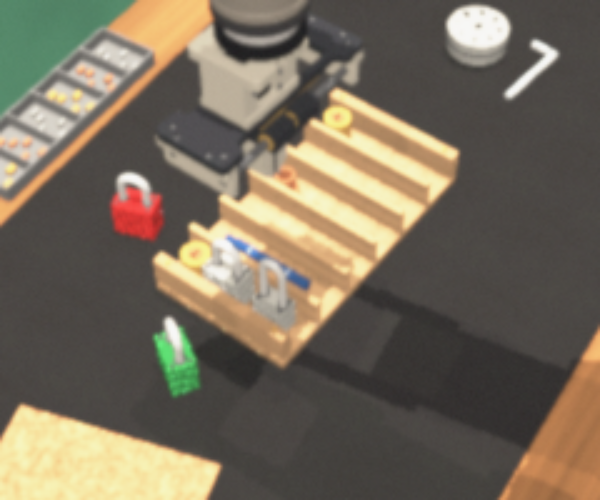

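```bash
python3 - <<'E'
from h import *
s,p=wrist(); R=np.array(p["R"]); print("cam",-R.T@p["t"], "tcp",s["tool_pos"],"tcp px",proj(p,s["tool_pos"]),"qpos",s["qpos"].round(3))
print(np.array(p["hand_eye"]).round(4).tolist(),p["cx"],p["cy"],R.round(3).tolist())
for x,z in((.505,.012),(.486,.048),(.524,.048),(.505,.104),(.489,.08),(.521,.08)): print(x,z,proj(p,(x,.1215,z)).round(1))
for x,z in((.563,.056),(.5633,.0915)): print("wide",x,z,proj(p,(x,.1186,z)).round(1))
q=robot.read_camera("side")
for x,z in((.505,.048),(.505,.108)): print("side",proj(q,(x,.1215,z)).round(1))
q2=robot.read_camera("side"); 
print("tcp side",proj(q,s["tool_pos"]))
save(p,"w3c.png",(260,50,380,320),2.2)
E
```

```text
cam [0.57623281 0.11563277 0.39650913] tcp [0.50445792 0.1213833  0.20137753] tcp px [318.28885482 225.27511148] qpos [ 0.088  0.322  1.517 -0.     1.305  1.739]
[[0.0003, -0.9637, -0.2669, 0.0716], [1.0, 0.0009, -0.0021, 0.0001], [0.0022, -0.2669, 0.9637, -0.1953], [0.0, 0.0, 0.0, 1.0]] 317.7661822157676 199.97148272828014 [[-0.08, -0.997, -0.002], [-0.96, 0.076, 0.269], [-0.268, 0.023, -0.963]]
0.505 0.012 [318.2 172.4]
0.486 0.048 [319.5 194.2]
0.524 0.048 [316.8 161.7]
0.505 0.104 [318.1 189.8]
0.489 0.08 [319.4 199.1]
0.521 0.08 [316.9 169.2]
wide 0.563 0.056 [316.6 126.3]
wide 0.5633 0.0915 [316.3 127.5]
side [298.2 251.3]
side [297.5 236.5]
tcp side [296.51015751 211.39947579]
```

View pics/w3c.png

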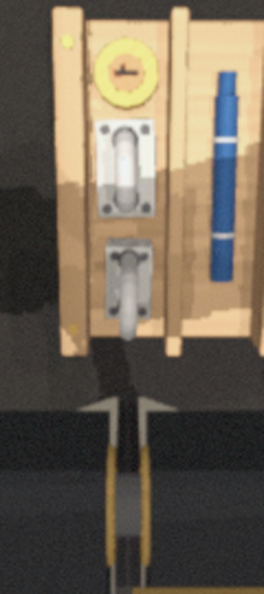

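```bash
python3 - <<'E'
from h import *
q=robot.read_camera("side"); s=robot.observe(); print(s["time"],s["tool_pos"],s["opening"])
im=q["img"].copy(); a=cv2.resize(im[110:290,230:370],None,fx=4.2,fy=3.3*4.2/3.3,interpolation=cv2.INTER_CUBIC)[:600]
for X in (s["tool_pos"],s["tool_pos"]+[0,0,.019],s["tool_pos"]+[0,0,.066]):
    u=proj(q,X); cv2.circle(a,(int((u[0]-230)*4.2),int((u[1]-110)*4.2)),4,(255,0,255),-1)
cv2.imwrite("pics/s3.png",a[:,:,::-1])
E
```

```text
6.55 [0.5048288  0.12140629 0.20152847] 9.533337124329486e-05
```

View pics/s3.png

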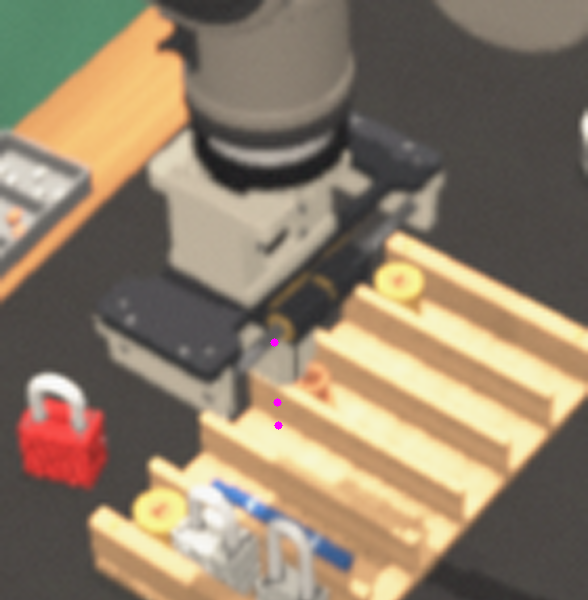

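The side view puts the visible fingertips roughly 30 mm above the stated TCP (marker at (278,425) in the crop), which explains the miss over the shackle. I'll try lower. TCP z 0.057 is clear of the walls either way.

Call:
{"method": "apply_moves", "body": {
  "motion": "40 0 0 0 0 0 0;40 0 0 4 0 0 0;40 0 0 4 0 0 0;40 0 0 4 0 0 0;40 0 0 2.4 0 0 0;40 0 0 0 0 0 0;0 0 0 0 0 0 0;0 0 0 0 0 0 0;0 0 0 0 0 0 0;0 0 0 0 0 0 0;0 0 0 0 0 0 0"
}}

```text
time: 7.92
tool_pos: [0.5058, 0.1214, 0.0591]
tool_rot: [-3.142, -0.002, -0.08]
contact_force: [-0.2, -0.7, 6.1]
opening: 0.0074
grip_force: 30.0
```

```bash
python3 - <<'E'
from h import *
q=robot.read_camera("side"); s=robot.observe(); print(s["time"],s["tool_pos"],s["opening"],s["grip_force"],s["contact_force"])
im=q["img"].copy(); a=cv2.resize(im[150:290,230:370],None,fx=4.2,fy=4.2,interpolation=cv2.INTER_CUBIC)
cv2.imwrite("pics/s4.png",a[:,:,::-1])
E
```

```text
7.975 [0.50578627 0.12141116 0.05909848] 0.007149158873250301 29.98652508847954 [-0.39005841 -0.52648107  6.30734252]
```

View pics/s4.png

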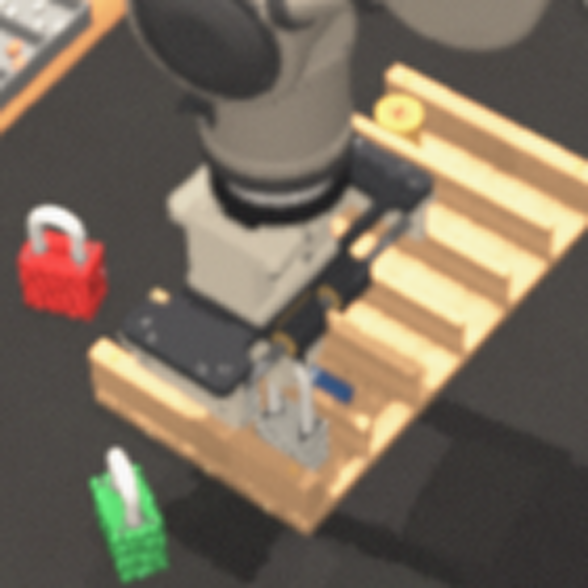

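Call:
{"method": "apply_moves", "body": {
  "motion": "0 0 0 -0.5 0 0 0;0 0 0 -1.5 0 0 0;0 0 0 -4 0 0 0;0 0 0 -4 0 0 0;0 0 0 0 0 0 0"
}}

```text
time: 8.6
tool_pos: [0.5073, 0.1217, 0.1622]
tool_rot: [-3.14, -0.007, -0.08]
contact_force: [-0.2, -0.3, -2.7]
opening: 0.007
grip_force: 30.0
```

Call:
{"method": "apply_moves", "body": {
  "motion": "0 -0.3 -2.4 0 0 0 0;0 -0.5 -4.7 0 0 0 0;0 -0.5 -4.8 0 0 0 0;0 -0.5 -4.8 0 0 0 0;0 -0.4 -4.7 0 0 0 0;0 -0.2 -2.3 0 0 0 0;0 0 0 3 0 0 0;0 0 0 4 0 0 0;0 0 0 2.5 0 0 0;0 0 0 0.6 0 0 0;0 0 0 0 0 0 0;0 0 0 0 0 0 0"
}}

```text
time: 10.1
tool_pos: [0.501, 0.36, 0.0586]
tool_rot: [-3.14, -0.002, -0.08]
contact_force: [0.5, -0.6, -2.4]
opening: 0.0072
grip_force: 30.0
```

Call:
{"method": "apply_moves", "body": {
  "motion": "0 0 0 0.3 0 0 0;0 0 0 0.2 0 0 0;0 0 0 0.1 0 0 0;0 0 0 0 0 0 0"
}}

```text
time: 10.6
tool_pos: [0.5002, 0.3596, 0.0513]
tool_rot: [3.141, 0.0, -0.08]
contact_force: [0.7, -0.0, -1.1]
opening: 0.0073
grip_force: 30.0
```

Call:
{"method": "apply_moves", "body": {
  "motion": "0 0 0 0.1 0 0 0;40 0 0 0 0 0 0;40 0 0 0 0 0 0;40 0 0 0 0 0 0;40 0 0 -2 0 0 0;40 0 0 -4 0 0 0;40 0 0 -4 0 0 0;40 1.6 4.7 0 0 0 0;40 1.7 4.7 0 0 0 0;40 1.7 4.7 0 0 0 0;40 1.7 4.7 0 0 0 0;40 1.6 4.8 0 0 0 0;40 0 0 0 0 0 0;40 0 0 0 0 0 0"
}}

```text
time: 12.35
tool_pos: [0.564, 0.118, 0.1503]
tool_rot: [-3.141, 0.0, -0.081]
contact_force: [-0.7, 0.5, -0.6]
opening: 0.0366
grip_force: 0.0
```

```bash
python3 - <<'E'
from h import *
s,p=wrist(); save(p,"w5.png"); go((.564,.118,.047)); print(s["opening"])
for n in("padlock_wide_center","padlock_long_center","cylinder_center"):
    for d in robot.search_frame(n,p)[:3]: print(n,round(d["score"],2),np.round(d["centre"],4),proj(p,d["centre"]).round())
for x,y,z in((.564,.1186,.0915),(.564,.1186,.056)): print(proj(p,(x,y,z)).round(1))
E
```

```text
t 12.4 tcp [0.5639 0.1186 0.1503] rpy [-3.141  0.    -0.08 ] shift cm [ 0.02  0.06 10.33]
0.036588370416148416
padlock_wide_center 0.62 [0.5705 0.118  0.0612] [318. 186.]
padlock_wide_center 0.62 [0.7003 0.0949 0.0468] [332.  35.]
padlock_wide_center 0.6 [0.5612 0.2117 0.0461] [225. 199.]
padlock_long_center 0.65 [0.5107 0.3501 0.034 ] [110. 250.]
cylinder_center 0.75 [0.6083 0.1168 0.0509] [316. 144.]
[317.6 201.4]
[317.7 191.4]
```

View pics/w5.png

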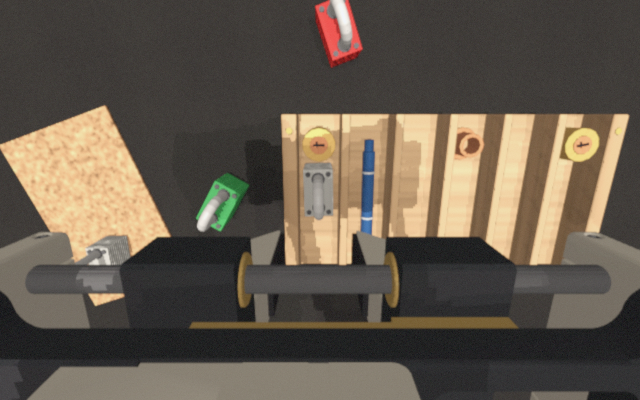

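The long padlock stands on the cork at about (108,250), and the wide one is at (318,190), lined up below the gripper. Now I'll descend and grip it.

Call:
{"method": "apply_moves", "body": {
  "motion": "40 0 0 4 0 0 0;40 0 0 4 0 0 0;40 0 0 2.3 0 0 0;40 0 0 0 0 0 0;0 0 0 0 0 0 0;0 0 0 0 0 0 0;0 0 0 0 0 0 0;0 0 0 0 0 0 0;0 0 0 0 0 0 0;0 0 0 0 0 0 0",
  "force": 40
}}

```text
time: 13.8
tool_pos: [0.5646, 0.1177, 0.0482]
tool_rot: [-3.141, -0.001, -0.08]
contact_force: [-0.2, -0.0, 6.1]
opening: 0.008
grip_force: 40.0
```

Call:
{"method": "apply_moves", "body": {
  "motion": "0 0 0 -0.5 0 0 0;0 0 0 -1.5 0 0 0;0 0 0 -4 0 0 0;0 0 0 -4 0 0 0;0 0 -2.4 0 0 0 0;0 0 -4.7 0 0 0 0;0 0 -4.7 0 0 0 0;0 0 -4.8 0 0 0 0;0 0 -4.7 0 0 0 0;0 0 -3 0 0 0 0;0 0 -2 0 0 0 0;0 0 0 3 0 0 0;0 0 0 4 0 0 0;0 0 0 2.5 0 0 0;0 0 0 0.6 0 0 0;0 0 0 0.3 0 0 0;0 0 0 0 0 0 0;0 0 0 0 0 0 0"
}}

```text
time: 16.05
tool_pos: [0.5858, 0.3802, 0.0447]
tool_rot: [-3.141, -0.002, -0.08]
contact_force: [0.3, -0.2, -3.5]
opening: 0.0084
grip_force: 40.0
```

Call:
{"method": "apply_moves", "body": {
  "motion": "0 0 0 0.3 0 0 0;0 0 0 0.1 0 0 0;0 0 0 0 0 0 0;0 0 0 0 0 0 0"
}}

```text
time: 16.55
tool_pos: [0.5855, 0.3801, 0.0403]
tool_rot: [-3.141, -0.001, -0.08]
contact_force: [-1.1, -0.3, 5.5]
opening: 0.0083
grip_force: 40.0
```

Call:
{"method": "apply_moves", "body": {
  "motion": "40 0 0 0 0 0 0;40 0 0 0 0 0 0;40 0 0 0 0 0 0;40 0 0 -2 0 0 0;40 0 0 -4 0 0 0;40 0 0 -5 0 0 0;65 0 0 -3 0 0 -0.1745;65 0 0 0 0 0 -0.1745;65 0 0 0 0 0 -0.1745;65 0 0 0 0 0 -0.1745;65 0 0 0 0 0 -0.1745;65 0 0 0 0 0 -0.1745;65 0 0 0 0 0 -0.1745;65 0 0 0 0 0 -0.1745;65 0 0 0 0 0 -0.1745;65 0 0 0 0 0 0"
}}

```text
time: 18.55
tool_pos: [0.5852, 0.3799, 0.1791]
tool_rot: [-3.141, 0.0, 1.489]
contact_force: [0.2, -0.3, 0.3]
opening: 0.0598
grip_force: 0.0
```

Call:
{"method": "apply_moves", "body": {
  "motion": "65 -2.2 0.3 0 0 0 0;65 -4.4 0.7 0 0 0 0;65 -4.4 0.7 0 0 0 0;65 -4.4 0.7 0 0 0 0;65 -4.4 0.7 0 0 0 0;65 -4.4 0.7 0 0 0 0;65 -2 0.4 0 0 0 0;65 0 0 0 0 0 0;65 0 0 0 0 0 0"
}}

```text
time: 19.68
tool_pos: [0.6059, 0.1168, 0.1793]
tool_rot: [-3.141, -0.001, 1.49]
contact_force: [0.7, 0.6, -0.2]
opening: 0.0598
grip_force: 0.0
```

```bash
python3 - <<'E'
from h import *
s,p=wrist(); save(p,"w6.png"); go((.6065,.1155,.02)); print(s["opening"],s["contact_force"].round(2))
for n in("padlock_wide_center","padlock_long_center","cylinder_center"):
    for d in robot.search_frame(n,p)[:3]: print(n,round(d["score"],2),np.round(d["centre"],4),proj(p,d["centre"]).round())
E
```

```text
t 19.73 tcp [0.6059 0.117  0.1793] rpy [-3.142 -0.     1.491] shift cm [-0.15  0.08 15.93]
0.059755312928307686 [ 0.72  0.57 -0.23]
padlock_wide_center 0.94 [0.5581 0.2156 0.0461] [262.  91.]
padlock_wide_center 0.62 [0.7034 0.0961 0.0454] [408. 195.]
cylinder_center 0.56 [0.6064 0.1192 0.0502] [318. 182.]
```

View pics/w6.png

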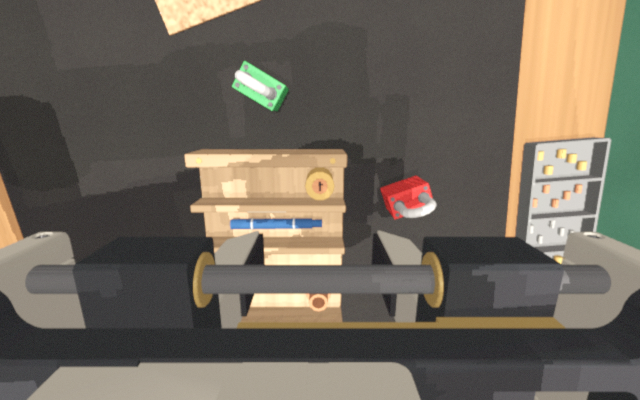

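```bash
python3 - <<'E'
from h import *
s,p=wrist()
m=robot.trace("cylinder_center",p)[0]; print(m["score"])
ys,xs=np.nonzero(m["pixels"]); print(xs.min(),xs.max(),ys.min(),ys.max())
c=ray(p,(319.5,185),.046); print(c)
for v in(165,199,209): print(v,ray(p,(319,v),.048).round(4))
go((.6065,c[1],-.011))
E
```

```text
0.83
305 332 167 198
[0.60739264 0.11485346 0.046     ]
165 [0.6086 0.1369 0.048 ]
199 [0.6057 0.0998 0.048 ]
209 [0.6048 0.0884 0.048 ]
t 19.98 tcp [0.6059 0.1163 0.1793] rpy [-3.142  0.     1.491] shift cm [-0.13  0.07 19.03]
```

The cylinder is at (319,185), under the open fingers with the groove clear in front of it. The finger gap in the image confirms that the tips end about 35 mm short of the TCP. I'll descend in steps.

Call:
{"method": "apply_moves", "body": {
  "motion": "65 -0.15 0.1 4 0 0 0;65 0 0 4 0 0 0;65 0 0 4 0 0 0;65 0 0 3 0 0 0;65 0 0 1.5 0 0 0;65 0 0 0.8 0 0 0;65 0 0 0 0 0 0;65 0 0 0 0 0 0"
}}

```text
time: 20.98
tool_pos: [0.6077, 0.1138, 0.0076]
tool_rot: [3.139, -0.0, 1.49]
contact_force: [0.2, 0.9, -0.4]
opening: 0.0598
grip_force: 0.0
```

Call:
{"method": "apply_moves", "body": {
  "motion": "65 0 0 0.6 0 0 0;65 0 0 0.5 0 0 0;65 0 0 0.4 0 0 0;65 0 0 0 0 0 0"
}}

```text
time: 21.48
tool_pos: [0.6065, 0.1137, -0.0091]
tool_rot: [-3.141, 0.0, 1.49]
contact_force: [-0.7, -1.0, -0.7]
opening: 0.0601
grip_force: 0.0
```

Call:
{"method": "apply_moves", "body": {
  "motion": "0 0 0 0 0 0 0;0 0 0 0 0 0 0;0 0 0 0 0 0 0;0 0 0 0 0 0 0;0 0 0 0 0 0 0;0 0 0 0 0 0 0",
  "force": 30
}}

```text
time: 22.22
tool_pos: [0.607, 0.1138, -0.0085]
tool_rot: [3.141, 0.0, 1.49]
contact_force: [0.1, 0.1, 0.6]
opening: 0.0309
grip_force: 30.0
```

Call:
{"method": "apply_moves", "body": {
  "motion": "0 0 0 -0.5 0 0 0;0 0 0 -2 0 0 0;0 0 0 -4 0 0 0;0 0 0 -5 0 0 0;0 0 0 -3 0 0 0;0 -2.5 -0.2 0 0 0 0;0 -5 -0.4 0 0 0 0;0 -5 -0.4 0 0 0 0;0 -5 -0.4 0 0 0 0;0 -5 -0.4 0 0 0 0;0 -5 -0.4 0 0 0 0;0 -5 -0.4 0 0 0 0;0 -5 -0.4 0 0 0 0;0 -5 -0.4 0 0 0 0;0 -4 -0.4 0 0 0 0;0 -2.5 -0.2 0 0 0 0;0 0 0 0 0 0 0;0 0 0 0 0 0 0"
}}

```text
time: 24.48
tool_pos: [0.5278, -0.3701, 0.1363]
tool_rot: [-3.141, -0.001, 1.491]
contact_force: [0.5, 0.4, -1.1]
opening: 0.0308
grip_force: 30.0
```

```bash
python3 - <<'E'
from h import *
s,p=wrist(); save(p,"w7.png"); print(s["opening"],s["grip_force"],s["contact_force"].round(2)); go((.5267,-.3718,.02))
def top(c,z): 
    # centre from trace: block top circle
    m=robot.trace("block_top",c)
    for d in m[:1]:
        ys,xs=np.nonzero(d["pixels"]); print(d["score"],xs.min(),xs.max(),ys.min(),ys.max())
for d in robot.search_frame("block_top",p)[:2]: print(d["score"],d["centre"],proj(p,d["centre"]))
top(p,0)
q=robot.read_camera("top"); top(q,0)
for d in robot.search_frame("block_top",q)[:2]: print(d["score"],d["centre"],proj(q,d["centre"]))
g=cv2.cvtColor(p["img"],cv2.COLOR_RGB2GRAY); print(proj(p,(.5267,-.3718,.038)))
E
```

```text
0.030799411627190295 29.99978095293045 [ 0.51  0.43 -1.07]
t 24.52 tcp [ 0.528  -0.3699  0.1364] rpy [-3.141e+00 -1.000e-03  1.492e+00] shift cm [-0.21 -0.12 11.64]
0.93 [0.5271, -0.3632, 0.0416] [316.61179236 185.19137904]
0.59 278 355 148 220
0.69 422 447 191 218
0.72 [0.5191, -0.3645, 0.0436] [435.7497815  206.80068921]
0.48 [0.5469, 0.0616, 0.0284] [278.99085602 198.87511437]
[316.92639592 193.02022298]
```

View pics/w7.png

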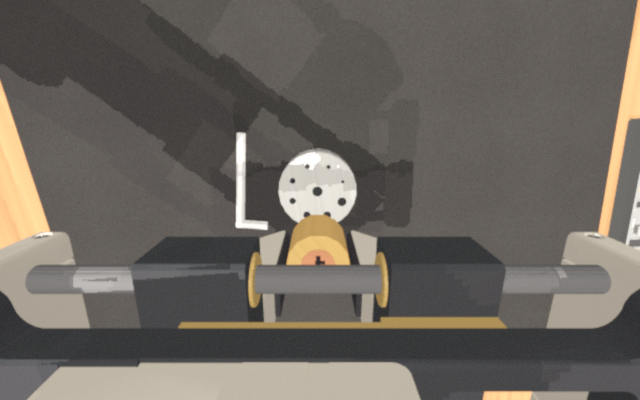

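```bash
python3 - <<'E'
from h import *
s,p=wrist(); c=ray(p,(317.5,191),.038); print(c); go((c[0],c[1]-.001,-.0085+.026))
E
```

```text
[ 0.52756098 -0.37049025  0.038     ]
t 24.82 tcp [ 0.5279 -0.3708  0.1366] rpy [3.141 0.    1.491] shift cm [-0.07 -0.03 11.91]
```

Call:
{"method": "apply_moves", "body": {
  "motion": "0 -0.07 0 3 0 0 0;0 0 0 4 0 0 0;0 0 0 3 0 0 0;0 0 0 1 0 0 0;0 0 0 0.4 0 0 0;0 0 0 0 0 0 0;0 0 0 0 0 0 0"
}}

```text
time: 25.7
tool_pos: [0.5282, -0.3726, 0.0237]
tool_rot: [3.14, 0.001, 1.49]
contact_force: [-0.0, -0.7, -1.3]
opening: 0.0313
grip_force: 30.0
```

Call:
{"method": "apply_moves", "body": {
  "motion": "0 0 0 0.3 0 0 0;0 0 0 0.2 0 0 0;0 0 0 0.1 0 0 0;0 0 0 0 0 0 0"
}}

```text
time: 26.2
tool_pos: [0.5276, -0.3722, 0.0175]
tool_rot: [3.141, 0.001, 1.49]
contact_force: [-2.1, 1.6, 5.9]
opening: 0.0315
grip_force: 30.0
```

Call:
{"method": "apply_moves", "body": {
  "motion": "55 0 0 0 0 0 0;55 0 0 0 0 0 0;55 0 0 0 0 0 0;55 0 0 -1 0 0 0;55 0 0 -3 0 0 0;55 0 0 -4 0 0 0;55 0 0 -5 0 0 0;45 0 0 0 0 0 0.1745;45 0 0 0 0 0 0.1745;45 0 0 0 0 0 0.1745;45 0 0 0 0 0 0.1745;45 0 0 0 0 0 0.1745;45 0 0 0 0 0 0.1745;45 0 0 0 0 0 0.1745;45 0 0 0 0 0 0.1745;45 0 0 0 0 0 0.1745;45 0 0 0 0 0 0"
}}

```text
time: 28.32
tool_pos: [0.5276, -0.3722, 0.1471]
tool_rot: [3.141, -0.001, -0.079]
contact_force: [0.7, -0.6, 0.5]
opening: 0.0411
grip_force: 0.0
```

```bash
python3 - <<'E'
from h import *
q=robot.read_camera("top"); r=robot.read_camera("side")
a=cv2.resize(q["img"][170:250,400:480],None,fx=5,fy=5); b=cv2.resize(r["img"][100:180,340:420],None,fx=5,fy=5)
cv2.imwrite("pics/blk.png",np.hstack([a,b])[:,:,::-1])
for d in robot.search_frame("cylinder_center",r)[:3]: print(d["score"],np.round(d["centre"],3),proj(r,d["centre"]).round())
go((.5855,.3801,.15))
E
```

```text
0.67 [ 0.524 -0.362  0.07 ] [381. 136.]
t 28.48 tcp [ 0.5276 -0.3722  0.1468] rpy [ 3.141 -0.    -0.077] shift cm [-2.000e-02 -7.545e+01 -3.500e-01]
```

View pics/blk.png

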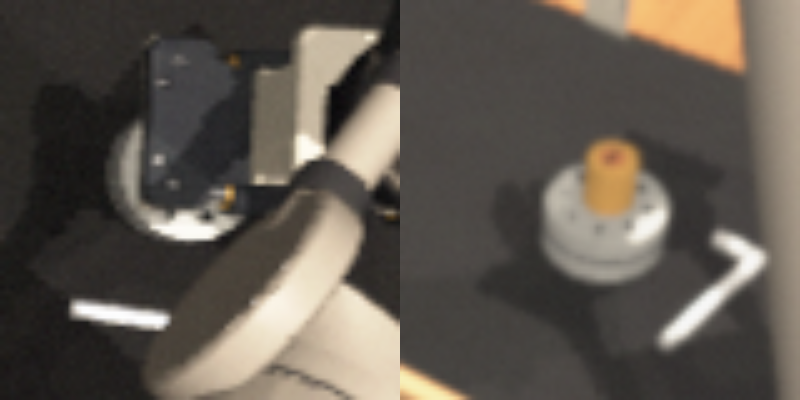

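The side view shows the cylinder upright in the middle of the block, with the key untouched. Now back to the wide padlock.

Call:
{"method": "apply_moves", "body": {
  "motion": "40 0 -3.5 0 0 0 0;40 0 -5.5 0 0 0 0;40 0 -5.5 0 0 0 0;40 0 -5.5 0 0 0 0;40 0 -5.5 0 0 0 0;40 0 -5.5 0 0 0 0;40 0 -5.5 0 0 0 0;40 0 -5.5 0 0 0 0;40 0 -5.5 0 0 0 0;40 0 -5.5 0 0 0 0;40 0 -5.5 0 0 0 0;40 0 -5.5 0 0 0 0;40 0 -5.5 0 0 0 0;40 0 -4.5 0 0 0 0;40 0 -1.5 0 0 0 0;40 0 0 0 0 0 0;40 0 0 0 0 0 0"
}}

```text
time: 30.6
tool_pos: [0.5883, 0.3789, 0.1465]
tool_rot: [3.141, 0.0, -0.081]
contact_force: [0.6, -0.1, 0.3]
opening: 0.0369
grip_force: 0.0
```

```bash
python3 - <<'E'
from h import *
s,p=wrist(); go((.5855,.3801,.0403))
for n in("padlock_wide_center","padlock_long_center"):
    for d in robot.search_frame(n,p)[:2]: print(n,round(d["score"],2),np.round(d["centre"],4))
E
```

```text
t 30.65 tcp [0.5884 0.3788 0.1466] rpy [ 3.141 -0.    -0.082] shift cm [-0.3  -0.12 10.63]
padlock_wide_center 0.97 [0.7045 0.1023 0.0355]
padlock_wide_center 0.91 [0.5936 0.3809 0.0515]
padlock_long_center 0.92 [0.5168 0.3584 0.0388]
```

Call:
{"method": "apply_moves", "body": {
  "motion": "40 -0.3 -0.1 4 0 0 0;40 0 0 4 0 0 0;40 0 0 2.6 0 0 0;40 0 0 0 0 0 0;0 0 0 0 0 0 0;0 0 0 0 0 0 0;0 0 0 0 0 0 0;0 0 0 0 0 0 0;0 0 0 0 0 0 0;0 0 0 0 0 0 0",
  "force": 40
}}

```text
time: 32.0
tool_pos: [0.5856, 0.3817, 0.0414]
tool_rot: [-3.141, -0.001, -0.08]
contact_force: [-0.9, -1.6, 6.7]
opening: 0.0083
grip_force: 40.0
```

Call:
{"method": "apply_moves", "body": {
  "motion": "0 0 0 -0.5 0 0 0;0 0 0 -1.5 0 0 0;0 0 0 -4 0 0 0;0 0 0 -5 0 0 0;0 0 0 0 0 0 0;0 0 0 0 0 0 0"
}}

```text
time: 32.75
tool_pos: [0.5844, 0.3815, 0.1495]
tool_rot: [3.141, 0.002, -0.08]
contact_force: [-0.8, -0.3, -3.5]
opening: 0.0083
grip_force: 39.9
```

```bash
python3 - <<'E'
from h import *
go((.5646,.1177,.0482)); s=robot.observe(); print(s["opening"],s["grip_force"],s["contact_force"].round(1))
E
```

```text
t 32.75 tcp [0.5844 0.3815 0.1495] rpy [ 3.141e+00  2.000e-03 -8.000e-02] shift cm [ 0.15 26.44 10.15]
0.008340363143020493 39.93283085099392 [-0.8 -0.3 -3.5]
```

Call:
{"method": "apply_moves", "body": {
  "motion": "0 0 2.4 0 0 0 0;0 0 4.7 0 0 0 0;0 0 4.7 0 0 0 0;0 0.1 4.7 0 0 0 0;0 0 4.7 0 0 0 0;0 0 3.2 0 0 0 0;0 0 2 0 0 0 0;0 0 0 0 0 0 0;0 0 0 0 0 0 0;0 0 0 3 0 0 0;0 0 0 0 0 0 0;0 0 0 0 0 0 0"
}}

```text
time: 34.25
tool_pos: [0.5654, 0.1193, 0.1211]
tool_rot: [-3.141, -0.001, -0.079]
contact_force: [0.5, -0.0, -3.2]
opening: 0.0085
grip_force: 39.9
```

```bash
python3 - <<'E'
from h import *
for _ in range(2): go((.5646,.1178,.0494)); robot.read_camera("top")
E
```

```text
t 34.25 tcp [0.5654 0.1193 0.1211] rpy [-3.141e+00 -1.000e-03 -7.900e-02] shift cm [-0.07  0.16  7.17]
t 34.3 tcp [0.5657 0.1192 0.1214] rpy [-3.141e+00 -2.000e-03 -7.900e-02] shift cm [-0.11  0.15  7.2 ]
```

Call:
{"method": "apply_moves", "body": {
  "motion": "0 -0.08 0.15 2 0 0 0;0 0 0 2.5 0 0 0;0 0 0 1.5 0 0 0;0 0 0 0.5 0 0 0;0 0 0 0.2 0 0 0;0 0 0 0 0 0 0;0 0 0 0 0 0 0"
}}

```text
time: 35.22
tool_pos: [0.5645, 0.1171, 0.054]
tool_rot: [-3.142, -0.001, -0.08]
contact_force: [-0.0, 0.6, -2.5]
opening: 0.0082
grip_force: 39.9
```

Call:
{"method": "apply_moves", "body": {
  "motion": "0 0 0 0.3 0 0 0;0 0 0 0.2 0 0 0;0 0 0 0 0 0 0;0 0 0 0 0 0 0"
}}

```text
time: 35.72
tool_pos: [0.5645, 0.1169, 0.0493]
tool_rot: [3.142, -0.001, -0.08]
contact_force: [-1.5, -0.9, 5.5]
opening: 0.0081
grip_force: 39.9
```

Call:
{"method": "apply_moves", "body": {
  "motion": "40 0 0 0 0 0 0;40 0 0 0 0 0 0;40 0 0 0 0 0 0;40 0 0 -2 0 0 0;40 0 0 -4 0 0 0;40 0 0 -5 0 0 0;40 -1.6 -4.7 0 0 0 0;40 -1.7 -4.7 0 0 0 0;40 -1.7 -4.7 0 0 0 0;40 -1.7 -4.7 0 0 0 0;40 -1.6 -4.8 0 0 0 0;40 0 0 0 0 0 0;40 0 0 0 0 0 0;40 0 0 0 0 0 0"
}}

```text
time: 37.48
tool_pos: [0.5007, 0.3577, 0.1583]
tool_rot: [3.141, -0.0, -0.082]
contact_force: [-0.5, -1.0, 0.2]
opening: 0.0366
grip_force: 0.0
```

```bash
python3 - <<'E'
from h import *
go((.5002,.3596,.0505))
E
```

```text
t 37.48 tcp [0.5007 0.3577 0.1583] rpy [ 3.141 -0.    -0.082] shift cm [-0.07 -0.19 10.78]
```

Call:
{"method": "apply_moves", "body": {
  "motion": "40 -0.07 -0.19 4 0 0 0;40 0 0 4 0 0 0;40 0 0 2.7 0 0 0;40 0 0 0 0 0 0;0 0 0 0 0 0 0;0 0 0 0 0 0 0;0 0 0 0 0 0 0;0 0 0 0 0 0 0;0 0 0 0 0 0 0;0 0 0 0 0 0 0",
  "force": 30
}}

```text
time: 38.72
tool_pos: [0.5002, 0.361, 0.0522]
tool_rot: [-3.141, -0.001, -0.08]
contact_force: [-0.7, -1.3, 6.9]
opening: 0.0073
grip_force: 30.0
```

Call:
{"method": "apply_moves", "body": {
  "motion": "0 0 0 -0.5 0 0 0;0 0 0 -1.5 0 0 0;0 0 0 -4 0 0 0;0 0 0 -5 0 0 0;0 0.6 2.4 0 0 0 0;0 0.5 4.7 0 0 0 0;0 0.5 4.7 0 0 0 0;0 0.5 4.7 0 0 0 0;0 0.3 4.2 0 0 0 0;0 0 3 0 0 0 0;0 0 0 0 0 0 0;0 0 0 3 0 0 0;0 0 0 0 0 0 0;0 0 0 0 0 0 0"
}}

```text
time: 40.48
tool_pos: [0.5051, 0.1234, 0.1323]
tool_rot: [-3.141, -0.001, -0.079]
contact_force: [-1.2, 0.5, -0.6]
opening: 0.0073
grip_force: 30.0
```

```bash
python3 - <<'E'
from h import *
for _ in range(2): go((.5058,.1214,.0591)); robot.read_camera("top")
E
```

```text
t 40.48 tcp [0.5051 0.1234 0.1323] rpy [-3.141e+00 -1.000e-03 -7.900e-02] shift cm [0.08 0.2  7.32]
t 40.52 tcp [0.5053 0.1233 0.1325] rpy [-3.141e+00 -2.000e-03 -7.900e-02] shift cm [0.05 0.19 7.34]
```

Call:
{"method": "apply_moves", "body": {
  "motion": "0 0.05 0.2 2 0 0 0;0 0 0 2.5 0 0 0;0 0 0 1.5 0 0 0;0 0 0 0.5 0 0 0;0 0 0 0.2 0 0 0;0 0 0 0 0 0 0;0 0 0 0 0 0 0"
}}

```text
time: 41.45
tool_pos: [0.5054, 0.1207, 0.065]
tool_rot: [-3.141, -0.001, -0.08]
contact_force: [0.1, 0.9, -2.0]
opening: 0.0071
grip_force: 30.0
```

Call:
{"method": "apply_moves", "body": {
  "motion": "0 0 0 0.3 0 0 0;0 0 0 0.15 0 0 0;0 0 0 0 0 0 0;0 0 0 0 0 0 0"
}}

```text
time: 41.95
tool_pos: [0.5051, 0.1206, 0.0602]
tool_rot: [3.142, -0.001, -0.08]
contact_force: [-1.9, 0.2, 3.4]
opening: 0.0074
grip_force: 30.0
```

Landed. I'll release, rise and back off toward the robot.

Call:
{"method": "apply_moves", "body": {
  "motion": "40 0 0 0 0 0 0;40 0 0 0 0 0 0;40 0 0 0 0 0 0;40 0 0 -2 0 0 0;40 0 0 -4 0 0 0;40 0 0 -5 0 0 0;40 0 0 -6 0 0 0;40 0 0 -4 0 0 0;40 0 4 0 0 0 0;40 0 5 0 0 0 0;40 0 5 0 0 0 0;40 0 5 0 0 0 0;40 0 5 0 0 0 0;40 0 5 0 0 0 0;40 0 0 0 0 0 0;40 0 0 0 0 0 0"
}}

```text
time: 43.95
tool_pos: [0.4816, -0.1679, 0.2698]
tool_rot: [-3.141, 0.0, -0.081]
contact_force: [0.3, 0.3, 0.1]
opening: 0.0369
grip_force: 0.0
```

```bash
python3 - <<'E'
from h import *
q=robot.read_camera("top"); r=robot.read_camera("side")
a=cv2.resize(q["img"][140:240,215:315],None,fx=4,fy=4); b=cv2.resize(r["img"][180:300,220:320],None,fx=4,fy=4)[:400]
cv2.imwrite("pics/fin.png",np.hstack([a,b])[:,:,::-1])
for n in("padlock_wide_center","padlock_long_center","cylinder_center"):
  for c in(q,r):
    for d in robot.search_frame(n,c)[:3]: print(n,round(d["score"],2),np.round(d["centre"],3))
E
```

```text
padlock_wide_center 0.77 [0.701 0.085 0.043]
padlock_wide_center 0.75 [0.549 0.217 0.046]
padlock_wide_center 0.74 [0.566 0.114 0.057]
padlock_wide_center 0.89 [0.703 0.094 0.043]
padlock_wide_center 0.77 [0.544 0.228 0.046]
padlock_wide_center 0.61 [0.558 0.124 0.06 ]
padlock_long_center 0.86 [0.499 0.116 0.05 ]
cylinder_center 0.61 [ 0.526 -0.36   0.067]
```

View pics/fin.png

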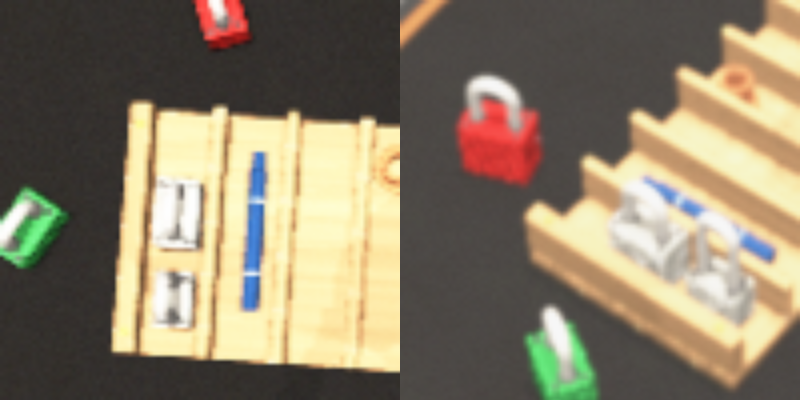

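Both padlocks stand upright in their old spots, with the wide one at crop (178,213) and the long one at (173,299). The look-alikes and the follower haven't moved.

```bash
python3 -c "
from cell import robot
print(robot.hand_in())"
```

```text
the job is handed in; nothing more can be done
None
```

Done and handed in at about 44 s, verdict not shown: the cylinder stands upright mid-block, both padlocks are back in their groove spots in order, and nothing else appeared to have moved; my first grasp missed because the fingers end about 35 mm short of the stated TCP.

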